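# Chalk drawer out, offcut drawer home

## Task

Both top drawers of the wooden small-parts cabinet stand partly open; one holds a stick of chalk, the other a round wooden disc. Push the chalk drawer out to its full opening by pressing a fingertip against the inside of its front board, and push the disc drawer fully shut. Grasp nothing and keep off the drawers' knobs, which have only just been glued on; leave the chalk and the disc lying in their drawers and everything else where it is.

Things in the scene. Friction and masses are not known exactly. Their poses are not given: they have to be found in the camera images.
- drawer_cabinet: plywood small-parts cabinet, six drawers in two columns, 145 mm deep without knobs, 300 mm wide, 205 mm high (its top board is 9 mm higher than the drawer fronts); fixed, its place and yaw differ. Origin: middle of the underside; x points from front to back (shut fronts at x = -0.064), y to the left along the front, z up. Only the two top drawers move.
- drawer_cabinet_drawer4 (a joint): how far the left top drawer stands out, m: 0 shut, 0.100 fully open (hard stops); starts at 0.060 to 0.075. It opens along the cabinet's -x, runs freely (about 0.4 N of friction), stays where left, has no catch. The gap between its front board's inner face and the cabinet is this value less 8 mm.
- drawer_cabinet_drawer5 (a joint): how far the right top drawer stands out, m: 0 shut, 0.100 fully open (hard stops); starts at 0.060 to 0.075. It opens along the cabinet's -x, runs freely (about 0.4 N of friction), stays where left, has no catch. The gap between its front board's inner face and the cabinet is this value less 8 mm.
- left_front (a point): top edge, middle, outer face of the left top drawer's front board; moves with the drawer. Axes as the cabinet's. Board: 136 mm wide, 57 mm high, 8 mm thick (inner face 8 mm behind this point). Inner drawer floor 54 mm below this point. Knob: 17 mm thick, stands 18 mm out of the front, centre 37 mm below this point.
- right_front (a point): top edge, middle, outer face of the right top drawer's front board; moves with the drawer. Axes as the cabinet's. Board: 136 mm wide, 57 mm high, 8 mm thick (inner face 8 mm behind this point). Inner drawer floor 54 mm below this point. Knob: 17 mm thick, stands 18 mm out of the front, centre 37 mm below this point.
- chalk_center (a point): centre of a loose white stick of chalk, 11 mm thick and 62 mm long, lying on the floor of one of the two top drawers in the part that is in view; which drawer differs
- disc_center (a point): centre of a loose round wooden disc (hole-saw offcut), 46 mm in diameter and 20 mm high, lying on the floor of the other top drawer; its top is about 34 mm below the drawer front's top edge
- folding_rule: bystander: folded yellow rule, 16x200x22 mm, lying loose on the cabinet's top towards its back; origin: centre of its underside
- enamel_mug: bystander: white enamel mug, 82x109x74 mm, to the left of the cabinet; origin: centre of its underside
- perch_blank_2: bystander: small wooden block, 50x95x28 mm, on the bench in front of the cabinet; origin: centre of its underside
- hole_plug_2: bystander: another wooden disc, 46 mm in diameter, 20 mm high, on the bench and not in a drawer; origin: centre of its underside
- c_clamp: bystander: green C-clamp, 88x110x20 mm, lying on the bench in front of the cabinet, to the right; origin: centre of its underside

How it is judged:
By the outcome, as a careful person would: the job done as asked, in the order asked, and still so for the second after the job is handed in, with the robot touching nothing.
It also fails if it takes over 48 s, if anything falls off the work surface, if the arm or the gripper's body presses on something with over 40 N, if the wrist force passes 120 N, or if a joint passes its speed limit or range.

## Robot

A 6-joint arm with a two-finger parallel gripper is mounted at the origin on a cart in front of the work surface, level with it; the furniture and walls round the work are solid. World frame = base frame: x ahead of the robot, y to its left, z up, the work surface at z = 0. Lengths are in mm, angles in degrees, forces in N, time in s.
With the tool pointing down it reaches from about 300 to 850 mm from the base axis. Payload 4.2 kg.
Tool frame: the origin (TCP) lies midway between the tips of the shut fingers; the grasp point (between the pads) lies 19 mm behind it; x points along the fingers, z is the direction in which the jaws open and shut, and the axes are right-handed (so a half turn about x gives the same grasp; the last joint's range is limited). The gripper opens to 91 mm and grips with 3 to 60 N. Pads are 32 mm wide; open, the fingers measure 118 mm over their backs; the gripper's body (76 mm by 178 mm) begins 60 mm behind the grasp point.
Start: joints at [-64.802, 18.312, 89.639, -0, 72.044, -1.146], TCP at [255.173, -515.296, 213.976] pointing down, gripper open.
Joint ranges: [-177.97, 177.97], [-48.28, 115.42], [12.27, 149.76], [-77.06, 257.06], [2.81, 150.46], [-146.56, 146.56]. Speed limits (degrees/s): [147.25, 147.25, 180, 180, 180, 180].

## Interface

Orientations are given as [roll, pitch, yaw] about the fixed x, y, z axes, in that order (R = Rz(yaw) Ry(pitch) Rx(roll)).
In Python, from workcell import env gives the robot as it stands.
- The arm moves only by the tool send_rows, never from a script. Its argument "commands" is a list that holds one entry, the list of rows, each a list of 6 numbers: the shift along the tool's x, y, z normalised to -1 to 1, where 1 is 0.1 m, then the turn, a rotation vector about the tool's x, y, z normalised to -1 to 1, where 1 is 2 pi rad. In form: [[[x, y, z, wx, wy, wz], ...]]. A call has 1 to 20 rows; each row is the pose to reach, as a shift and turn from the pose commanded when the call began, along the tool's axes at that moment, turning the shorter way round; what a row does not reach only later rows make up. A row lasts 1/8 s, in which the tool goes at most 62.5 mm and 10.7 degrees, less where a joint would pass 70% of its speed; a pose out of reach is approached as far as the arm can. A call with a number of a shift or a turn outside -1 to 1 is refused whole. A call with a gripper value outside its range is refused whole. "jaw" is the closure, from -1 (fully open) to 1 (shut), so that 0 is half open, set as the call begins (left out, the last holds). The fingers move at their own pace and stop on an object; "force" is the grip in N (left out, the last holds). Time passes only in rows, so rows that repeat a pose let the fingers close. It gives the time, the measured TCP pose, the force and the opening at its end, in the units of the state.
- env.state(): the state, without advancing time (a new reading comes with each control period).
- env.grab_frame(name): name is "scene" or "top"; returns (picture, depth): 384x512x3 uint8, red, green, blue; 384x512 float32, mm along the optical axis (not along the pixel's ray), 0 where there is no reading.
- env.get_calibration(name): a dict with "mtx" (3x3 intrinsics, pixels), "camera_from_world" (4x4, takes a point from world to camera coordinates). Camera axes: x right, y up, looking along -z (the intrinsics and any distortion apply to the point x, -y, -z); pixel columns grow to the right and rows downward; lengths in mm; the calibration is good to about 2 mm. A picture is of the moment at which its call begins. get_calibration takes no time and is no camera call.
- env.job_done(): hands the job in, once; it reports no verdict.
The state is a dict: "time_s": time; "qpos": joint angles; "qvel": joint speeds; "effort": joint torques, N m; "ee_pos": TCP position; "ee_rot": TCP orientation; "force": force on the tool from outside, world axes, zero at the start; "torque": the same for the moment, N m; "gripper_width": finger opening in mm.
Only numpy, scipy, OpenCV 4.12 (cv2) and the standard library are available. Lean on these libraries where they do the work, as an engineer would, in place of code of your own. Each camera call takes 0.05 s, during which the arm holds its last target.

## Working session

There is one attempt and no reset: what is moved stays moved. The work goes in short steps, Python scripts to look and compute and a tool call to move; the robot and the scene stay as the last step left them, time stands still between calls to the robot, and variables do not carry over. Pictures are saved under pics/ and viewed, and the job is handed in when it is done.

Besides the shell and the picture viewer there is one more tool, called after "Request:" as a command line: name --argument value ..., lists and objects as JSON in quotes. send_rows: Moves the arm, as the interface text tells. Its arguments: {"type":"object","properties":{"commands":{"type":"array","items":{"type":"array","items":{"type":"array","items":{"type":"number","minimum":-1,"maximum":1}}}},"jaw":{"type":"number"},"force":{"type":"number"}},"required":["commands"]}

```bash
mkdir -p pics; ls
python3 - <<'E'
from workcell import env
import cv2,numpy as np
print(env.state())
for n in ("scene","top"):
    p,d=env.grab_frame(n); np.savez(f"{n}0.npz",p=p,d=d)
    cv2.imwrite(f"pics/{n}0.png",cv2.resize(p[...,::-1],(800,600)))
    c=env.get_calibration(n);print(c)
E
```

```text
pics
{'time_s': 0.0, 'qpos': array([-6.48002503e+01,  1.83525201e+01,  8.97079306e+01, -2.92126459e-03,
        7.20433879e+01, -1.14517355e+00]), 'qvel': array([ 0.05503599, -0.00250269, -0.04711203, -0.04514121,  0.0721434 ,
        0.03272385]), 'effort': array([-1.44460901e-03, -4.12458050e+01, -2.31980413e+01,  7.26310839e-02,
        4.59195999e-02, -1.58271914e-04]), 'ee_pos': array([ 254.94306215, -514.8164167 ,  213.10114339]), 'ee_rot': array([-179.61306814,   89.89612428,  116.73275823]), 'force': array([-0.47508445,  0.43515936,  1.34839347]), 'torque': array([-0.02308886, -0.0022974 , -0.06474122]), 'gripper_width': 91.43649015942165}
{'mtx': array([[365.08368062,   0.        , 256.77771149],
       [  0.        , 365.08368062, 194.51778365],
       [  0.        ,   0.        ,   1.        ]]), 'camera_from_world': array([[-5.64093712e-01, -8.25506755e-01,  1.83543246e-02,
         4.83580772e+02],
       [ 3.58098292e-01, -2.24549149e-01,  9.06279920e-01,
        -3.28649697e+02],
       [-7.44018748e-01,  5.17799457e-01,  4.22279322e-01,
        -5.48010060e+02],
       [ 0.00000000e+00,  0.00000000e+00,  0.00000000e+00,
         1.00000000e+00]])}
{'mtx': array([[374.46986098,   0.        , 256.99999377],
       [  0.        , 374.46986098, 195.84331793],
       [  0.        ,   0.        ,   1.        ]]), 'camera_from_world': array([[-2.87626514e-02, -9.99526306e-01,  1.09486592e-02,
         1.88397432e+02],
       [ 9.93172282e-01, -2.73375473e-02,  1.13408455e-01,
        -6.16931468e+02],
       [-1.13055424e-01,  1.41358327e-02,  9.93488122e-01,
        -9.09088553e+02],
       [ 0.00000000e+00,  0.00000000e+00,  0.00000000e+00,
         1.00000000e+00]])}
```

View pics/scene0.png

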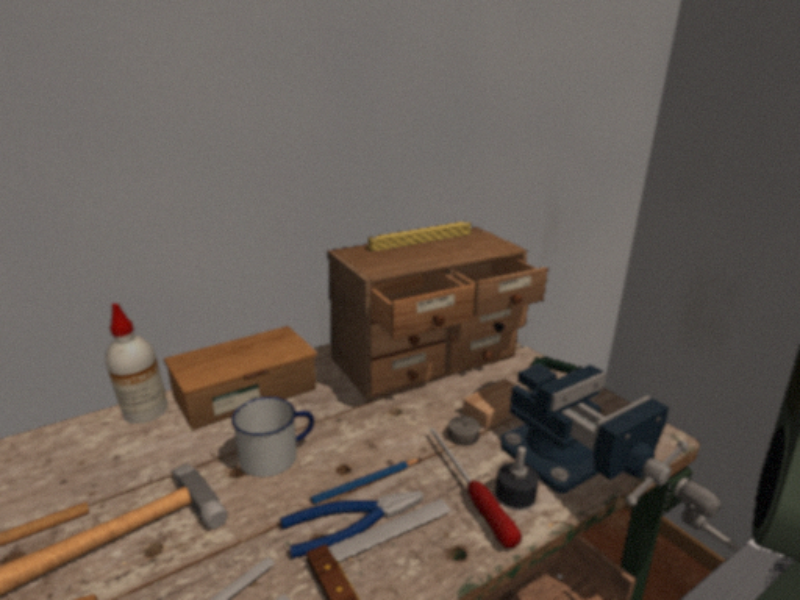

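View pics/top0.png

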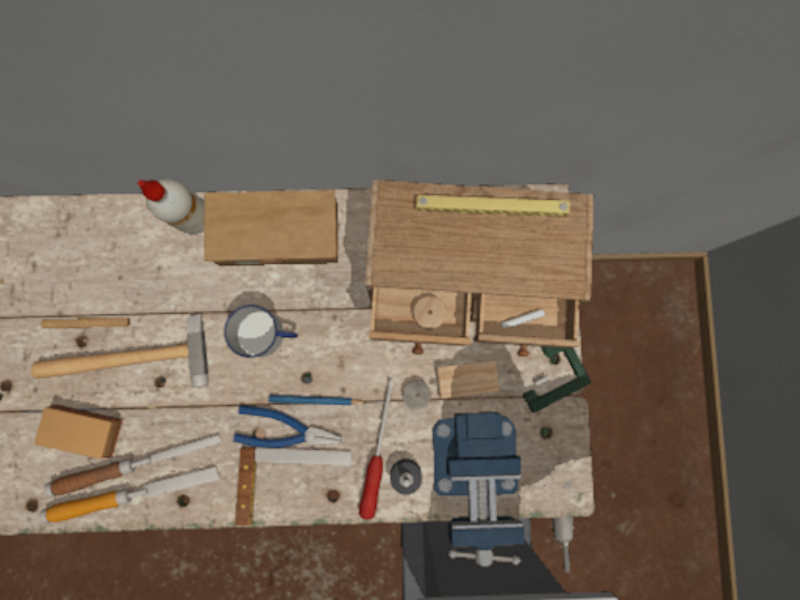

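The top view shows the disc in the left drawer (430,311 in the 800-px view) and the chalk in the right drawer (523,319). Next I'll measure them.

```bash
cat > h.py <<'E'
import numpy as np,cv2
from workcell import env
def cam(n):
    c=env.get_calibration(n);return c["mtx"],c["camera_from_world"]
def cloud(n,d):
    K,T=cam(n);h,w=d.shape
    u,v=np.meshgrid(np.arange(w),np.arange(h))
    x=(u-K[0,2])/K[0,0]*d;y=(v-K[1,2])/K[1,1]*d
    P=np.stack([x,-y,-d,np.ones_like(d)],-1)@np.linalg.inv(T).T
    return P[...,:3]
def ray(n,u,v,z):
    K,T=cam(n);Ti=np.linalg.inv(T)
    dirc=np.array([(u-K[0,2])/K[0,0],-(v-K[1,2])/K[1,1],-1])
    D=Ti[:3,:3]@dirc;o=Ti[:3,3];return o+D*(z-o[2])/D[2]
def proj(n,p):
    K,T=cam(n);q=T[:3,:3]@np.array(p)+T[:3,3]
    return K[0,0]*q[0]/-q[2]+K[0,2],K[1,1]*q[1]/q[2]+K[1,2]
E
python3 - <<'E'
from h import *
f=np.load("top0.npz");p,d=f["p"],f["d"];P=cloud("top",d)
c=p[105:265,225:390]
cv2.imwrite("pics/crop0.png",cv2.resize(c[...,::-1],None,fx=4.8,fy=3.7*1,interpolation=cv2.INTER_CUBIC)[:600])
Z=P[...,2]
m=((Z>199)&(Z<212)).astype(np.uint8);m[:, :220]=0
n,l,s,_=cv2.connectedComponentsWithStats(m);i=1+np.argmax(s[1:,4]);pts=P[l==i]
print(s[i],np.median(pts,0)); r=cv2.minAreaRect(pts[:,:2].astype(np.float32));print(r,cv2.boxPoints(r))
# column profile through drawers
for u in (258,270,290,318,335,358,365):
    print(u,[(v,int(P[v,u,0]),int(P[v,u,1]),int(Z[v,u])) for v in range(180,224,2)])
E
```

```text
[ 234  115  146   77 8828] [682.72236096  69.60295845 205.38942105]
((691.1678466796875, 65.96903991699219), (302.44189453125, 145.91946411132812), 84.5665283203125) [[604.21686 -77.6639 ]
 [749.48065 -91.481  ]
 [778.11884 209.60199]
 [632.85504 223.41908]]
258 [(180, 635, 170, 205), (182, 630, 170, 206), (184, 636, 169, 143), (186, 631, 169, 141), (188, 627, 169, 143), (190, 622, 169, 142), (192, 617, 170, 146), (194, 614, 170, 139), (196, 609, 170, 143), (198, 604, 170, 143), (200, 600, 170, 141), (202, 595, 170, 141), (204, 591, 170, 143), (206, 586, 170, 142), (208, 582, 171, 142), (210, 578, 171, 142), (212, 573, 171, 143), (214, 565, 172, 197), (216, 561, 172, 196), (218, 559, 171, 149), (220, 562, 169, -1), (222, 557, 169, 1)]
270 [(180, 634, 145, 206), (182, 630, 145, 203), (184, 626, 145, 205), (186, 630, 142, 142), (188, 626, 143, 143), (190, 619, 144, 160), (192, 614, 144, 165), (194, 611, 144, 159), (196, 606, 144, 161), (198, 601, 144, 163), (200, 597, 144, 162), (202, 593, 145, 163), (204, 588, 145, 165), (206, 584, 145, 163), (208, 580, 145, 159), (210, 577, 144, 141)
[... 1804 characters left out ...]
85, -51, 143), (206, 580, -51, 141), (208, 576, -51, 142), (210, 571, -50, 143), (212, 515, 184, 971), (214, 562, -50, 141), (216, 558, -49, 143), (218, 551, -35, 193), (220, 547, -34, 197), (222, 549, -84, 19)]
365 [(180, 629, -51, 204), (182, 625, -51, 205), (184, 621, -51, 205), (186, 616, -50, 205), (188, 612, -50, 205), (190, 608, -50, 203), (192, 609, -63, 162), (194, 604, -61, 165), (196, 600, -61, 165), (198, 595, -61, 166), (200, 591, -61, 164), (202, 587, -61, 164), (204, 582, -59, 167), (206, 578, -59, 166), (208, 573, -58, 171), (210, 569, -59, 165), (212, 565, -58, 168), (214, 560, -58, 168), (216, 556, -57, 170), (218, 551, -49, 196), (220, 546, -49, 195), (222, 549, -103, 15)]
```

View pics/crop0.png

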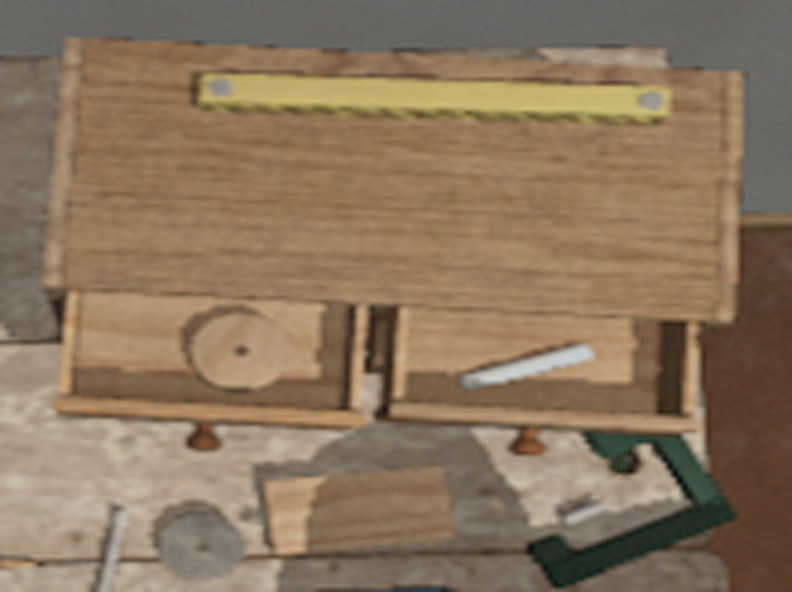

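Run:
```python
from h import *
from scipy.spatial.transform import Rotation as R
f=np.load("top0.npz");p,d=f["p"],f["d"];P=cloud("top",d);Z=P[...,2]
for nm,(a,b) in {"L":(240,300),"R":(307,370)}.items():
    m=np.zeros(Z.shape,np.uint8);m[208:225,a:b]=1
    m&=((Z>191)&(Z<201)); pts=P[m>0][:,:2].astype(np.float32)
    r=cv2.minAreaRect(pts);print(nm,len(pts),r[:3],cv2.boxPoints(r).round(1).tolist(), pts.mean(0))
m=np.zeros(Z.shape,np.uint8);ed=[]
for u in range(240,372):
    v=np.where((Z[:,u]>199)&(Z[:,u]<212))[0]
    v=v[(v>150)&(v<200)]; ed.append(P[v.max(),u,:2])
ed=np.array(ed);l=cv2.fitLine(ed.astype(np.float32),cv2.DIST_HUBER,0,.01,.01).ravel();print("front edge",l, np.degrees(np.arctan2(l[0],l[1])))
# ray corners, px in 800x600-crop -> full
for nm,(x,y,z) in dict(topFL=(48,287,205),topFR=(735,320,205),topBL=(66,40,205),topBR=(742,73,205),LfL=(57,411,196),LfR=(362,424,196),RfL=(388,415,196),RfR=(697,430,196),chA=(462,385,148),chB=(592,352,148),disc=(240,350,162)).items():
    print(nm,ray("top",225+(x+.5)/4.8-.5,105+(y+.5)/3.7-.5,z).round(1))
s=env.state();M=R.from_euler("xyz",s["ee_rot"],degrees=True).as_matrix();print(M.round(3))
# heights of scene in region
for (x0,x1,y0,y1) in [(250,480,-60,140),(480,550,-120,150),(300,600,-300,-100)]:
    q=P[(P[...,0]>x0)&(P[...,0]<x1)&(P[...,1]>y0)&(P[...,1]<y1)&(Z<400)]
    print(x0,y0,len(q),np.percentile(q[:,2],[50,99,99.9]) if len(q) else 0)
```

```text
L 238 ((561.7030029296875, 148.56907653808594), (122.98233795166016, 8.20167064666748), 84.48179626464844) [[551.7000122070312, 87.80000305175781], [559.9000244140625, 87.0], [571.7000122070312, 209.39999389648438], [563.5, 210.1999969482422]] [561.48114 148.38147]
R 249 ((554.7689208984375, 6.491962432861328), (129.5301971435547, 8.441239356994629), 84.60227966308594) [[544.5, -57.599998474121094], [552.9000244140625, -58.400001525878906], [565.0999755859375, 70.5999984741211], [556.7000122070312, 71.4000015258789]] [554.5557     6.313533]
front edge [9.439611e-02 9.955347e-01 6.200885e+02 8.051496e+01] 5.416563
topFL [632.2 218.8 205. ]
topFR [605.5 -76.7 205. ]
topBL [774.3 207.8 205. ]
topBR [747.4 -89.1 205. ]
LfL [563.4 216.9 196. ]
LfR [552.4  85.6 196. ]
RfL [557.1  74.1 196. ]
RfR [544.9 -59.2 196. ]
chA [576.6  32.5 148. ]
chB [594.7 -28.6 148. ]
disc [599.  134.7 162. ]
[[-0.001  0.896  0.444]
 [ 0.001  0.444 -0.896]
 [-1.     0.    -0.002]]
250 -60 7165 [ 14.03086673 122.562839   123.65435172]
480 -120 2982 [  1.38410498 195.1618445  197.31457475]
300 -300 1114 [-0.29652215 18.27786539 19.39273987]
```

Request:
send_rows --commands '[[[-0.5, 0, 0, -0.05, 0, 0], [-0.9, 0, 0, -0.1, 0, 0], [-0.9, 0, 0, -0.1617, 0, 0], [-0.9, 0, 0, -0.1617, 0, 0], [-0.9, 0, 0, -0.1617, 0, 0], [-0.9, 0, 0, -0.1617, 0, 0], [-0.9, 0, 0, -0.1617, 0, 0], [-0.9, 0, 0, -0.1617, 0, 0]]]' --jaw 1 --force 30

```text
time_s: 1.1
ee_pos: [255.1, -515.2, 303.7]
ee_rot: [120.0, 90.0, 114.5]
force: [0.6, -1.1, -0.4]
gripper_width: 14.1
```

Request:
send_rows --commands '[[[0, 0.45, 0.25, 0, 0, 0], [0, 0.9, 0.45, 0, 0, 0], [0, 0.9, 0.45, 0, 0, 0]]]'

```text
time_s: 1.48
ee_pos: [309.6, -427.7, 304.4]
ee_rot: [23.0, 90.0, 17.7]
force: [-0.1, -0.6, 0.6]
gripper_width: 0.6
```

Request:
send_rows --commands '[[[0, 0.45, 0.25, 0, 0, 0], [0, 0.9, 0.45, 0, 0, 0], [0, 0.9, 0.45, 0, 0, 0]]]'

```text
time_s: 1.85
ee_pos: [362.7, -343.4, 304.2]
ee_rot: [-34.4, 90.0, -39.6]
force: [-0.6, -1.1, 0.1]
gripper_width: 0.2
```

Request:
send_rows --commands '[[[0, 0.45, 0.25, 0, 0, 0], [0, 0.9, 0.45, 0, 0, 0], [0, 0.9, 0.45, 0, 0, 0]]]'

```text
time_s: 2.22
ee_pos: [416.0, -258.8, 304.0]
ee_rot: [-70.5, 90.0, -75.8]
force: [0.3, -0.3, -0.6]
gripper_width: 0.2
```

Request:
send_rows --commands '[[[0, 0.45, 0.25, 0, 0, 0], [0, 0.9, 0.45, 0, 0, 0], [0, 0.9, 0.45, 0, 0, 0]]]'

```text
time_s: 2.6
ee_pos: [469.4, -174.0, 303.7]
ee_rot: [-97.7, 90.0, -103.0]
force: [-0.7, -1.4, 0.3]
gripper_width: 0.3
```

Request:
send_rows --commands '[[[0, 0.45, 0.25, 0, 0, 0], [0, 0.9, 0.45, 0, 0, 0], [0, 0.9, 0.45, 0, 0, 0]]]'

```text
time_s: 2.98
ee_pos: [522.8, -89.1, 303.5]
ee_rot: [-110.6, 89.9, -116.0]
force: [-0.0, -0.4, 0.4]
gripper_width: 0.7
```

Request:
send_rows --commands '[[[0, 0.45, 0.25, 0, 0, 0], [0, 0.97, 0.54, 0, 0, 0], [0, 0.97, 0.54, 0, 0, 0], [0, 0.97, 0.54, 0, 0, 0]]]'

```text
time_s: 3.48
ee_pos: [584.4, 0.3, 303.7]
ee_rot: [-115.8, 89.9, -121.4]
force: [-0.0, -0.7, 0.2]
gripper_width: 0.4
```

```bash
cat > look.py <<'E'
import sys
from h import *
k=sys.argv[1]
ims=[]
for n,(a,b,c,e) in dict(scene=(120,270,200,370),top=(105,265,225,390)).items():
    p,d=env.grab_frame(n);np.savez(f"{n}{k}.npz",p=p,d=d)
    ims.append(cv2.resize(p[a:b,c:e][...,::-1],(400,390),interpolation=cv2.INTER_CUBIC))
cv2.imwrite(f"pics/l{k}.png",np.hstack(ims))
E
python3 look.py 1
```

```text
(no output)
```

View pics/l1.png

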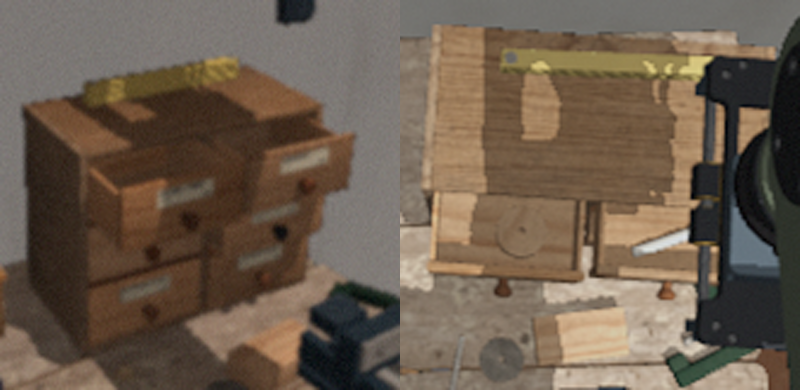

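The drawers are unchanged and the gripper is above the right drawer. I'll lower it to just above the drawer and check.

Request:
send_rows --commands '[[[0.3, 0.04, 0, 0, 0, 0], [0.6, 0.04, 0, 0, 0, 0], [0.85, 0.04, 0, 0, 0, 0], [0.85, 0.04, 0, 0, 0, 0]]]'

```text
time_s: 4.08
ee_pos: [583.5, 5.2, 217.5]
ee_rot: [-167.4, 89.8, -172.9]
force: [-0.6, 0.1, 0.6]
gripper_width: 0.4
```

```bash
python3 look.py 2; python3 -c "
from h import *
s=env.state();print(s['ee_pos'],proj('scene',s['ee_pos']),proj('top',s['ee_pos']))"
```

```text
[585.39766298   5.72615067 220.11450569] (np.float64(319.5722147520845), np.float64(161.95146151345597)) (np.float64(340.2814950883296), np.float64(201.15188121562932))
```

View pics/l2.png

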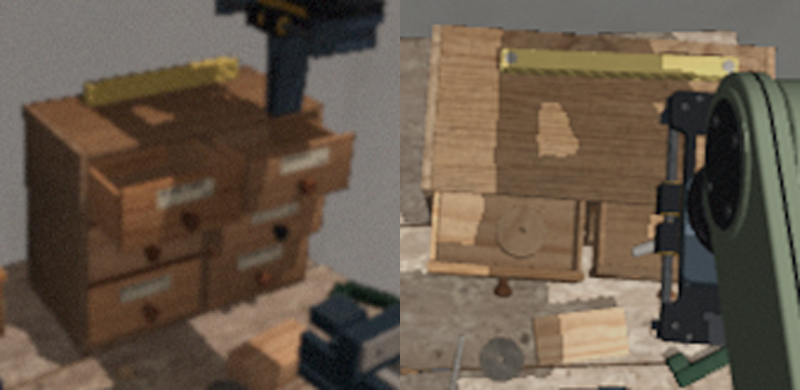

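The tip in the scene view is at about px (321,163), which matches the projection of (320,162). It is over the gap, so I'll descend slowly.

Request:
send_rows --commands '[[[0.1, 0, 0, 0, 0, 0], [0.2, 0, 0, 0, 0, 0], [0.3, 0, 0, 0, 0, 0], [0.4, 0, 0, 0, 0, 0], [0.46, 0, 0, 0, 0, 0], [0.46, 0, 0, 0, 0, 0]]]'

```text
time_s: 4.92
ee_pos: [584.9, 6.8, 172.3]
ee_rot: [-170.9, 89.9, -176.4]
force: [-0.1, -1.0, 0.6]
gripper_width: 0.5
```

Request:
send_rows --commands '[[[0, 0, -0.03, 0, 0, 0], [0, 0, -0.06, 0, 0, 0], [0, 0, -0.09, 0, 0, 0], [0, 0, -0.12, 0, 0, 0], [0, 0, -0.14, 0, 0, 0], [0, 0, -0.16, 0, 0, 0], [0, 0, -0.18, 0, 0, 0], [0, 0, -0.2, 0, 0, 0], [0, 0, -0.22, 0, 0, 0], [0, 0, -0.24, 0, 0, 0], [0, 0, -0.26, 0, 0, 0], [0, 0, -0.28, 0, 0, 0], [0, 0, -0.3, 0, 0, 0], [0, 0, -0.32, 0, 0, 0], [0, 0, -0.34, 0, 0, 0], [0, 0, -0.36, 0, 0, 0], [0, 0, -0.38, 0, 0, 0], [0, 0, -0.4, 0, 0, 0], [0, 0, -0.42, 0, 0, 0], [0, 0, -0.42, 0, 0, 0]]]'

```text
time_s: 7.42
ee_pos: [543.1, 10.8, 173.0]
ee_rot: [173.3, 90.0, 167.8]
force: [0.2, -0.9, 0.4]
gripper_width: 0.7
```

```bash
python3 look.py 3
```

```text
(no output)
```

View pics/l3.png

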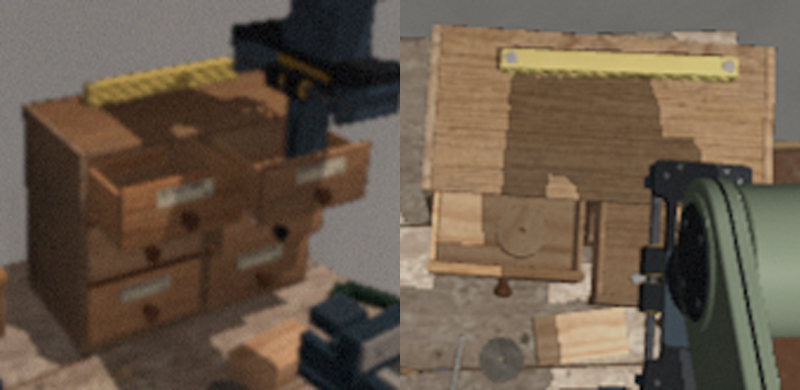

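The drawer is following the finger: its front has moved out and the chalk is still in view at (640,280). I'll continue in fine steps until the stop.

Request:
send_rows --commands '[[[0, 0, -0.015, 0, 0, 0], [0, 0, -0.03, 0, 0, 0], [0, 0, -0.04, 0, 0, 0], [0, 0, -0.05, 0, 0, 0], [0, 0, -0.06, 0, 0, 0], [0, 0, -0.06, 0, 0, 0]]]'

```text
time_s: 8.28
ee_pos: [537.3, 11.3, 173.0]
ee_rot: [-137.2, 90.0, -142.7]
force: [-0.2, 0.1, -0.5]
gripper_width: 0.6
```

Request:
send_rows --commands '[[[0, 0, -0.01, 0, 0, 0], [0, 0, -0.02, 0, 0, 0], [0, 0, -0.02, 0, 0, 0]]]'

```text
time_s: 8.65
ee_pos: [535.3, 11.5, 172.9]
ee_rot: [-137.2, 90.0, -142.7]
force: [-0.3, -0.3, -0.2]
gripper_width: 0.1
```

Request:
send_rows --commands '[[[0, 0, -0.01, 0, 0, 0], [0, 0, -0.01, 0, 0, 0]]]'

```text
time_s: 8.9
ee_pos: [534.3, 11.6, 172.9]
ee_rot: [-120.7, 90.0, -126.2]
force: [0.4, 0.3, 0.7]
gripper_width: 0.6
```

Request:
send_rows --commands '[[[0, 0, -0.01, 0, 0, 0], [0, 0, -0.01, 0, 0, 0]]]'

```text
time_s: 9.15
ee_pos: [533.3, 11.7, 173.0]
ee_rot: [-125.9, 90.0, -131.4]
force: [0.0, -0.4, -0.1]
gripper_width: 0.5
```

Request:
send_rows --commands '[[[0, 0, -0.01, 0, 0, 0], [0, 0, -0.01, 0, 0, 0]]]'

```text
time_s: 9.4
ee_pos: [532.3, 11.8, 172.9]
ee_rot: [-153.3, 90.0, -158.8]
force: [-0.6, -0.5, -0.4]
gripper_width: 0.3
```

Request:
send_rows --commands '[[[0, 0, -0.01, 0, 0, 0], [0, 0, -0.01, 0, 0, 0]]]'

```text
time_s: 9.65
ee_pos: [531.3, 11.9, 173.0]
ee_rot: [-113.9, 90.0, -119.4]
force: [0.2, -0.1, 0.4]
gripper_width: 0.3
```

Request:
send_rows --commands '[[[0, 0, -0.01, 0, 0, 0], [0, 0, -0.01, 0, 0, 0]]]'

```text
time_s: 9.9
ee_pos: [530.3, 12.0, 172.9]
ee_rot: [-158.4, 90.0, -163.9]
force: [0.3, 0.5, 0.2]
gripper_width: 0.8
```

```bash
cat > meas.py <<'E'
import sys
from h import *
k=sys.argv[1]
d=np.load(f"top{k}.npz")["d"];P=cloud("top",d);Z=P[...,2]
c=np.array([.99553,-.0944]);y=np.array([.0944,.99553])
C=P[...,:2]@c;Y=P[...,:2]@y
for nm,(a,b) in dict(L=(150,265),R=(5,120)).items():
    m=(Y>a)&(Y<b)&(C>495)&(C<612)&(Z>191)&(Z<200.5); q=C[m]
    cols=[]
    U=np.where(m)[1]
    for u in np.unique(U):
        qq=q[U==u]
        if len(qq)<=4: cols.append((qq.min()+qq.max())/2)
    print(nm,m.sum(),"board mid",np.median(cols),"n",len(cols),"q approx",609.7-np.median(cols)+4)
E
python3 look.py 4; python3 meas.py 0; python3 meas.py 4
```

```text
L 229 board mid 545.1867047188894 n 47 q approx 68.51329528111069
R 222 board mid 551.4060529780115 n 51 q approx 62.293947021988515
L 228 board mid 545.0705389039238 n 49 q approx 68.62946109607628
R 55 board mid 514.278892892027 n 14 q approx 99.42110710797306
```

View pics/l4.png

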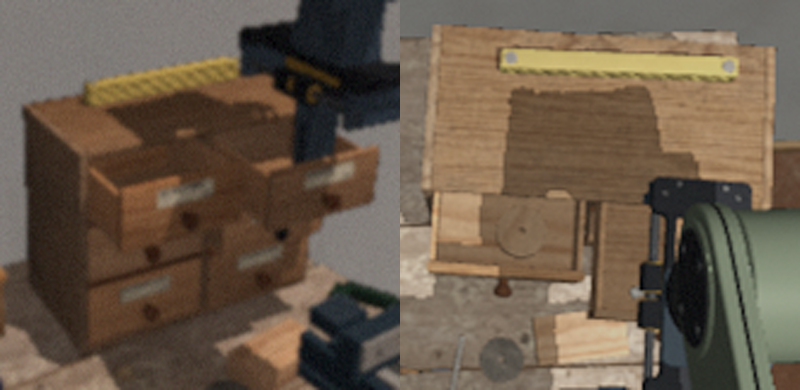

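The estimate is about 99 mm, so I'll continue by 1 mm steps until I feel the stop.

Request:
send_rows --commands '[[[0, 0, -0.01, 0, 0, 0], [0, 0, -0.01, 0, 0, 0]]]'

```text
time_s: 10.25
ee_pos: [529.4, 12.1, 172.9]
ee_rot: [-108.9, 90.0, -114.4]
force: [0.0, 0.4, -0.3]
gripper_width: 0.4
```

Request:
send_rows --commands '[[[0, 0, -0.01, 0, 0, 0], [0, 0, -0.01, 0, 0, 0]]]'

```text
time_s: 10.5
ee_pos: [528.5, 12.2, 173.0]
ee_rot: [-9.3, 90.0, -14.8]
force: [0.5, -0.4, -0.8]
gripper_width: 0.4
```

Request:
send_rows --commands '[[[0, 0, -0.01, 0, 0, 0], [0, 0, -0.01, 0, 0, 0]]]'

```text
time_s: 10.75
ee_pos: [528.4, 12.2, 173.0]
ee_rot: [-0.9, 89.9, -6.3]
force: [3.6, -0.0, -2.3]
gripper_width: 0.7
```

Request:
send_rows --commands '[[[0, 0, -0.01, 0, 0, 0], [0, 0, -0.01, 0, 0, 0]]]'

```text
time_s: 11.0
ee_pos: [528.4, 12.2, 173.1]
ee_rot: [-0.3, 89.8, -5.7]
force: [6.8, 0.1, -4.5]
gripper_width: 0.6
```

The force rose to 6.8 N while the tip stood still, so the stop is reached. I'll back off and lift straight up.

Request:
send_rows --commands '[[[0, 0, 0.05, 0, 0, 0], [0, 0, 0.1, 0, 0, 0], [0, 0, 0.15, 0, 0, 0], [-0.1, 0, 0.15, 0, 0, 0], [-0.3, 0, 0.15, 0, 0, 0], [-0.6, 0, 0.15, 0, 0, 0], [-1, 0, 0.15, 0, 0, 0], [-1, 0, 0.15, 0, 0, 0]]]'

```text
time_s: 12.0
ee_pos: [543.0, 11.0, 277.0]
ee_rot: [5.5, 89.6, 0.0]
force: [-0.6, -0.5, 0.4]
gripper_width: 0.4
```

Request:
send_rows --commands '[[[-0.3, 0.4, -0.2, 0, 0, 0], [-0.3, 0.9, -0.4, 0, 0, 0], [-0.3, 0.9, -0.4, 0, 0, 0]]]'

```text
time_s: 12.38
ee_pos: [508.7, 106.8, 302.8]
ee_rot: [153.2, 89.9, 148.0]
force: [0.1, -0.7, 0.1]
gripper_width: 0.3
```

Request:
send_rows --commands '[[[0, 0.4, 0, 0, 0, 0], [0, 0.8, 0, 0, 0, 0], [0, 0.8, 0, 0, 0, 0], [0, 0.8, 0, 0, 0, 0]]]'

```text
time_s: 12.88
ee_pos: [517.5, 182.9, 302.3]
ee_rot: [-125.8, 89.9, -131.3]
force: [-0.0, -0.3, -0.3]
gripper_width: 0.8
```

```bash
python3 look.py 5; python3 meas.py 5
```

```text
L 0 board mid nan n 0 q approx nan
R 126 board mid 512.5173263551844 n 31 q approx 101.18267364481562
  return _methods._mean(a, axis=axis, dtype=dtype,
  ret = ret.dtype.type(ret / rcount)
```

View pics/l5.png

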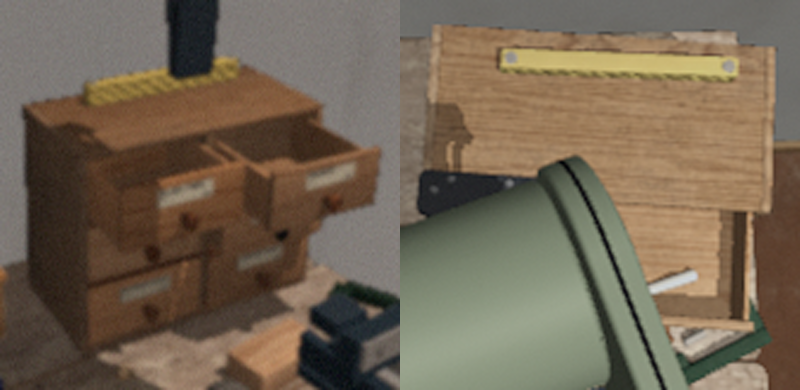

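The right drawer stands fully open with the chalk inside, at (672,282). The tip is ahead of and beside the left drawer front, so I'll descend to z about 180, above and to the left of the knob.

Request:
send_rows --commands '[[[0.3, 0, 0, 0, 0, 0], [0.6, 0, 0, 0, 0, 0], [0.8, 0, 0, 0, 0, 0], [0.8, 0, 0, 0, 0, 0]]]'

```text
time_s: 13.48
ee_pos: [516.8, 182.6, 221.6]
ee_rot: [-151.6, 89.8, -157.2]
force: [0.1, -0.4, 1.4]
gripper_width: 0.6
```

Request:
send_rows --commands '[[[0.1, 0, 0, 0, 0, 0], [0.2, 0, 0, 0, 0, 0], [0.3, 0, 0, 0, 0, 0], [0.42, 0, 0, 0, 0, 0], [0.42, 0, 0, 0, 0, 0]]]'

```text
time_s: 14.1
ee_pos: [517.0, 183.8, 179.6]
ee_rot: [-153.5, 89.9, -159.0]
force: [0.4, 1.0, -0.4]
gripper_width: 0.4
```

```bash
python3 look.py 6
```

```text
(no output)
```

View pics/l6.png

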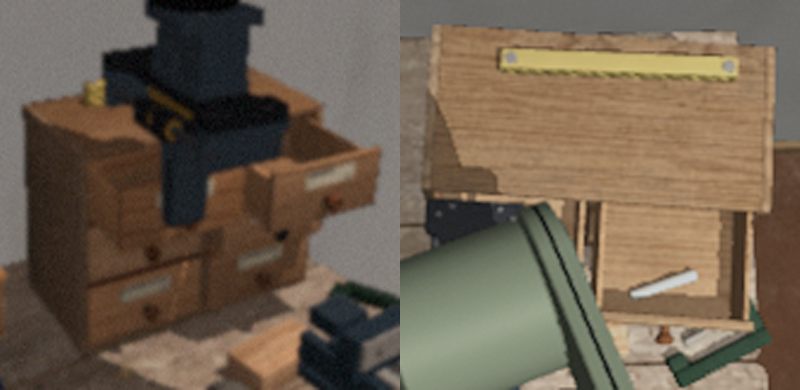

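Request:
send_rows --commands '[[[0, 0, 0.04, 0, 0, 0], [0, 0, 0.08, 0, 0, 0], [0, 0, 0.12, 0, 0, 0], [0, 0, 0.15, 0, 0, 0], [0, 0, 0.18, 0, 0, 0], [0, 0, 0.2, 0, 0, 0], [0, 0, 0.22, 0, 0, 0], [0, 0, 0.24, 0, 0, 0], [0, 0, 0.26, 0, 0, 0], [0, 0, 0.28, 0, 0, 0], [0, 0, 0.3, 0, 0, 0], [0, 0, 0.32, 0, 0, 0], [0, 0, 0.34, 0, 0, 0], [0, 0, 0.36, 0, 0, 0], [0, 0, 0.38, 0, 0, 0], [0, 0, 0.4, 0, 0, 0], [0, 0, 0.42, 0, 0, 0], [0, 0, 0.44, 0, 0, 0], [0, 0, 0.46, 0, 0, 0], [0, 0, 0.46, 0, 0, 0]]]'

```text
time_s: 16.7
ee_pos: [563.7, 179.5, 180.9]
ee_rot: [-20.8, 90.0, -26.2]
force: [0.1, 0.2, -1.5]
gripper_width: 0.5
```

Request:
send_rows --commands '[[[0, 0, 0.02, 0, 0, 0], [0, 0, 0.04, 0, 0, 0], [0, 0, 0.06, 0, 0, 0], [0, 0, 0.08, 0, 0, 0], [0, 0, 0.1, 0, 0, 0], [0, 0, 0.12, 0, 0, 0], [0, 0, 0.14, 0, 0, 0], [0, 0, 0.16, 0, 0, 0], [0, 0, 0.18, 0, 0, 0], [0, 0, 0.2, 0, 0, 0], [0, 0, 0.22, 0, 0, 0], [0, 0, 0.24, 0, 0, 0], [0, 0, 0.26, 0, 0, 0], [0, 0, 0.28, 0, 0, 0], [0, 0, 0.3, 0, 0, 0], [0, 0, 0.32, 0, 0, 0], [0, 0, 0.34, 0, 0, 0], [0, 0, 0.36, 0, 0, 0], [0, 0, 0.38, 0, 0, 0], [0, 0, 0.38, 0, 0, 0]]]'

```text
time_s: 19.2
ee_pos: [601.6, 176.0, 180.9]
ee_rot: [-5.6, 90.0, -11.0]
force: [-0.1, 0.1, -0.4]
gripper_width: 0.7
```

```bash
python3 look.py 7;python3 meas.py 7
```

```text
L 36 board mid 597.3212651637207 n 13 q approx 16.378734836279364
R 102 board mid 512.2852256857667 n 26 q approx 101.41477431423334
```

View pics/l7.png

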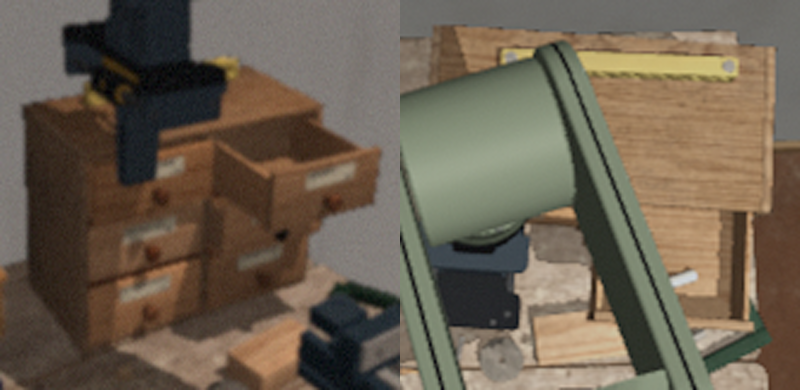

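Request:
send_rows --commands '[[[0, 0, 0.02, 0, 0, 0], [0, 0, 0.04, 0, 0, 0], [0, 0, 0.06, 0, 0, 0], [0, 0, 0.08, 0, 0, 0], [0, 0, 0.1, 0, 0, 0], [0, 0, 0.11, 0, 0, 0], [0, 0, 0.12, 0, 0, 0], [0, 0, 0.12, 0, 0, 0]]]'

```text
time_s: 20.3
ee_pos: [613.4, 174.8, 180.9]
ee_rot: [-20.1, 90.0, -25.5]
force: [-0.1, -1.4, 0.5]
gripper_width: 0.7
```

Request:
send_rows --commands '[[[0, 0, 0.01, 0, 0, 0], [0, 0, 0.02, 0, 0, 0], [0, 0, 0.02, 0, 0, 0]]]'

```text
time_s: 20.68
ee_pos: [615.0, 174.7, 180.9]
ee_rot: [-168.9, 90.0, -174.3]
force: [-0.5, 1.4, 0.4]
gripper_width: 0.8
```

Request:
send_rows --commands '[[[0, 0, 0.01, 0, 0, 0], [0, 0, 0.02, 0, 0, 0], [0, 0, 0.02, 0, 0, 0]]]'

```text
time_s: 21.05
ee_pos: [615.0, 174.7, 180.9]
ee_rot: [-174.8, 89.7, 179.8]
force: [-7.2, 0.4, 3.2]
gripper_width: 0.4
```

Request:
send_rows --commands '[[[0, 0, 0.01, 0, 0, 0], [0, 0, 0.01, 0, 0, 0]]]'

```text
time_s: 21.3
ee_pos: [615.0, 174.7, 180.9]
ee_rot: [-175.0, 89.6, 179.5]
force: [-9.7, 1.4, 5.5]
gripper_width: 0.8
```

Firm stop at 9.7 N. I'll back off and verify that the drawer is really shut.

Request:
send_rows --commands '[[[0, 0, -0.05, 0, 0, 0], [0, 0, -0.15, 0, 0, 0], [0, 0, -0.4, 0, 0, 0], [-0.2, 0, -0.7, 0, 0, 0], [-0.6, 0, -0.9, 0, 0, 0], [-1, 0, -0.9, 0, 0, 0], [-1, 0, -0.9, 0, 0, 0]]]'

```text
time_s: 22.18
ee_pos: [530.1, 183.5, 284.8]
ee_rot: [21.1, 89.5, 15.7]
force: [-0.9, 0.3, -0.7]
gripper_width: 0.5
```

Request:
send_rows --commands '[[[-0.2, 0.5, -0.3, 0, 0, 0], [-0.2, 1, -0.6, 0, 0, 0], [-0.2, 1, -0.9, 0, 0, 0], [-0.2, 1, -0.9, 0, 0, 0]]]'

```text
time_s: 22.68
ee_pos: [446.8, 291.3, 300.0]
ee_rot: [-131.3, 89.9, -136.6]
force: [1.1, 0.4, -0.3]
gripper_width: 0.7
```

Request:
send_rows --commands '[[[0, 0.5, 0, 0, 0, 0], [0, 1, 0, 0, 0, 0], [0, 1, 0, 0, 0, 0], [0, 1, 0, 0, 0, 0]]]'

```text
time_s: 23.18
ee_pos: [458.6, 389.6, 300.0]
ee_rot: [-102.4, 89.9, -107.9]
force: [0.2, 0.1, 0.1]
gripper_width: 0.5
```

```bash
python3 look.py 8;python3 meas.py 8
python3 - <<'E'
from h import *
p=np.load("scene8.npz")["p"];cv2.imwrite("pics/s8.png",cv2.resize(p[130:250,200:350][...,::-1],(750,600),interpolation=cv2.INTER_CUBIC))
E
```

```text
L 59 board mid 608.8916847013679 n 53 q approx 4.808315298632124
R 230 board mid 512.3106957746465 n 47 q approx 101.3893042253535
```

View pics/l8.png

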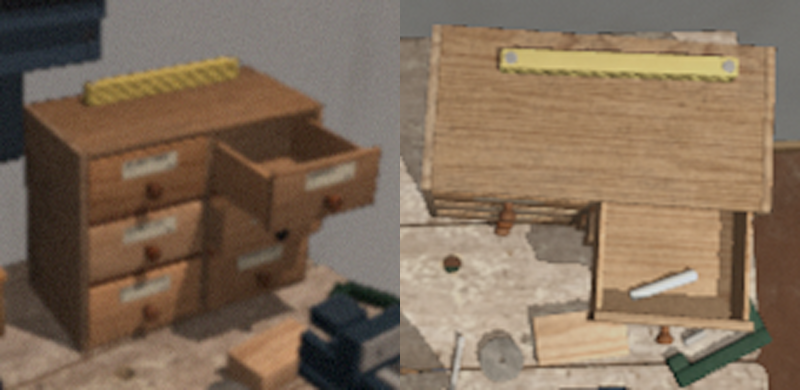

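View pics/s8.png

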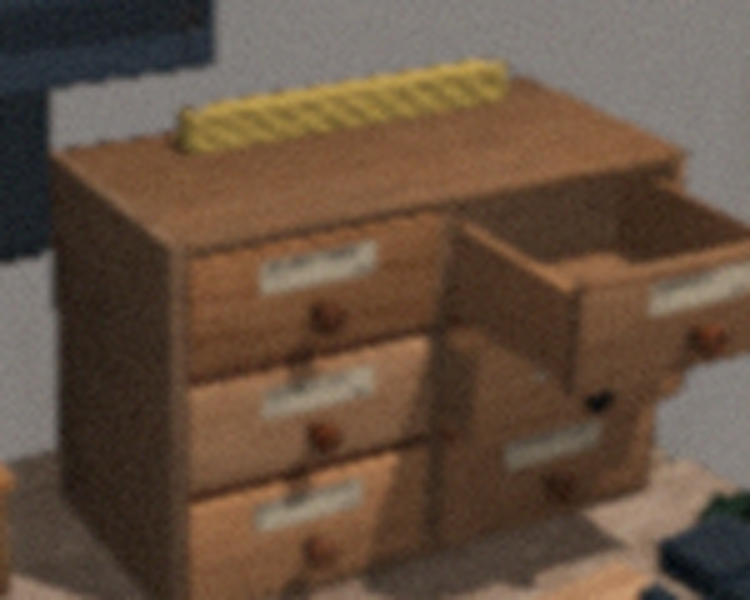

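The left drawer looks flush with the shut drawers below it. I'll check that with the scene depth.

Run:
```python
from h import *
f=np.load("scene8.npz");P=cloud("scene",f["d"]);Z=P[...,2]
c=np.array([.99553,-.0944]);y=np.array([.0944,.99553])
C=P[...,:2]@c;Y=P[...,:2]@y
for a,b in ((145,192),(82,125),(20,60)):
    m=(Z>a)&(Z<b)&(Y>150)&(Y<260)&(C>585)&(C<630)&(abs(Y-203)>14);print("L face",a,b,m.sum(),np.median(C[m]),C[m].std()/m.sum()**.5)
m=(Z>145)&(Z<192)&(Y>5)&(Y<115)&(C>480)&(C<530)&(abs(Y-59)>14);print("R face",m.sum(),np.median(C[m]))
m=(Z>20)&(Z<60)&(Y>5)&(Y<115)&(C>585)&(C<630)&(abs(Y-59)>14);print("R bottom face",m.sum(),np.median(C[m]))
for n in("scene","top"):
    a=np.load(n+"0.npz")["p"].astype(int);b=np.load(n+"8.npz")["p"].astype(int)
    r=[]
    for im in(a,b):
        k=((im[...,0]>120)&(im[...,1]>100)&(im[...,2]<.62*im[...,1])).astype(np.uint8)
        k[:, :230]=0;k[150 if n=="top" else 170:]=0
        r.append(np.argwhere(k).mean(0).round(1))
    print(n,"rule",r)
```

```text
L face 145 192 543 607.7888627688195 0.05009732392995171
L face 82 125 448 607.8553471031094 0.05926149628163564
L face 20 60 384 608.1051443676727 0.06141238762691506
R face 473 507.96160909070653
R bottom face 315 604.1171719985497
scene rule [array([150. , 268.5]), array([150.6, 268.5])]
top rule [array([132.8, 312.5]), array([134.6, 313. ])]
```

```bash
python3 -c "
from workcell import env
print(env.job_done());print(env.state()['time_s'])"
```

```text
the job is handed in; nothing more can be done
None
the job is handed in; nothing more can be done
```

The job is done and handed in. At the last move the robot's clock read 23.2 s of the 48 s allowed.

- **Chalk drawer (right):** I pushed it out first, pressing the shut fingertips against the inside of its front board until it met the stop at about 7 N. In the final view the chalk lies in the drawer.
- **Disc drawer (left):** I then pushed it shut on its front board, above and to the left of the knob, until it met the stop at about 10 N. I could not see the disc once the drawer was shut. It was lying flat in the drawer before the push.

**Last checks:**
- **Left drawer:** the depth reading puts its front within 0.1–0.3 mm of the shut drawers below it.
- **Right drawer:** its front stands 99.9 mm ahead of the left column's shut fronts. Two other readings disagreed. The top view gave about 101.4 mm, and the bottom right drawer's front as reference gave about 96 mm. The stop I felt and the first reading both say fully open.
- **Bystanders:** the bystanders in view, the folding rule, block, loose disc and clamp, look unmoved. A colour check of the rule shifted by up to 2 pixels. I put that down to lighting, since its outline in the top view matches the earlier picture. I did not recheck the mug, which is outside the final crops.

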